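# Call the engine control room on the chartroom talk-back

## Task

Call the engine control room on the desk talk-back station with the tips of the closed fingers: push the red station key fully down, where it stays, next ring with the round white call button and let it spring back up, then press the long black talk bar fully down and finish the program while still holding it down. Grip and lift nothing: the handset stays in its cradle, the other keys stay up, and the station and the things lying round it on the chart stay where they are.

Things in the scene. Friction and masses are not known exactly. Their poses are not given: they have to be found in the camera images.
- station: desk talk-back station (intercom): loose grey case, 1.3 to 2.3 kg, on rubber feet, 220 deep (x) x 310 wide (y) mm. Origin: centre of its underside on the table; front looks to its -x, left is +y. Right 225 mm: dark key panel sloping 7 degrees, 44 mm high in front, 71 mm behind; station keys in a row across it, call button (left) and talk bar (right) 78 mm nearer the front. Left 80 mm: handset cradle
- panel (a point): centre of the key panel's face (the face itself, not the key tops); x up the slope to the back, z its normal. Keys, button and bar stand 12 mm proud of the face and go 7 mm in, square to it; pushing straight down works. Loudspeaker slots and amber lamps behind the keys are only look
- key_red_top (a point): red station key (engine control room), second from the left: 26 x 26 mm cap. Origin: centre of the cap's top face; z is the panel's normal (it points away from the panel)
- key_red (a joint): travel of the red key in m: 0 up, 0.007 fully down. It moves at 2.5 to 3 N and has no return spring: it stays as far down as it was pushed
- call_top (a point): round white call button, 28 mm across. Origin: centre of its top face; z is the panel's normal
- call (a joint): travel of the call button in m: 0 up, 0.007 fully down; a spring (1 N at the top, 4 N fully down) brings it back up
- talk_top (a point): long black talk bar, 26 (x) x 110 mm (y). Origin: centre of its top face; z is the panel's normal
- talk (a joint): travel of the talk bar in m: 0 up, 0.007 fully down; a spring (1 N at the top, 4 N fully down) brings it back up as soon as it is let go
- handset: black telephone handset, loose, 198 mm long, 54 mm wide, lying face down in the cradle along the station's x, its top 83 mm above the table at most. Origin: centre of its underside
- key_yellow_top (a point): yellow station key, first from the left, not to be pressed: 26 x 26 mm cap. Origin: centre of the cap's top face; z is the panel's normal (it points away from the panel)
- key_yellow (a joint): travel of the yellow key in m: 0 up, 0.007 down; stays where it is pushed, like the red one
- key_green_top (a point): green station key, third from the left, not to be pressed: 26 x 26 mm cap. Origin: centre of the cap's top face; z is the panel's normal (it points away from the panel)
- key_green (a joint): travel of the green key in m: 0 up, 0.007 down; stays where it is pushed, like the red one
- key_blue_top (a point): blue station key, rightmost, not to be pressed: 26 x 26 mm cap. Origin: centre of the cap's top face; z is the panel's normal (it points away from the panel)
- key_blue (a joint): travel of the blue key in m: 0 up, 0.007 down; stays where it is pushed, like the red one
- stopwatch: chrome stopwatch, 54 mm across, 14 mm thick, lying flat. Origin: centre of its underside, on the table. Bystander, on the table round the station
- compass: copper-cased pocket compass, 62 mm across, 20 mm thick, lying flat. Origin: centre of its underside, on the table. Bystander, on the table round the station
- shade_a: smoked glass sextant shade in a brass rim, 47 mm across, 7 mm thick, lying flat. Origin: centre of its underside, on the table. Bystander, on the table round the station
- shade_b: second smoked glass shade, like shade_a. Origin: centre of its underside, on the table. Bystander, on the table round the station
- dividers: brass chart dividers, 165 mm long, 12 mm thick, lying flat; the point lies between the legs. Origin: centre of its underside, on the table. Bystander, on the table round the station
- rule: black parallel rule with brass links, 300 x 66 x 9 mm, lying flat. Origin: centre of its underside, on the table. Bystander, on the table round the station
- mug: blue china mug, 76 mm across, 85 mm high, standing. Origin: centre of its underside, on the table. Bystander, on the table round the station

How it is judged (in metres and radians):
On the way, in this order (a step that is already met when the one before it is completed fails the run):
1. the red station key is down, the call button and talk bar still up (value of joint key_red above 0.0055 m and value of joint each of call, talk below 0.002 m), for 0.1 s.
2. the call button is pressed down with the fingers, the red key still down (value of joint each of key_red, call above 0.0055 m and contact force between the fingers and station above 1 N), for 0.1 s.
3. the call button is up again (value of joint call below 0.0015 m), for 0.1 s.
4. the talk bar is pressed down with the fingers (value of joint each of key_red, talk above 0.0055 m and value of joint call below 0.0015 m and contact force between the fingers and station above 1 N), for 0.2 s.
At the end, for the whole second after the job is handed in: The fingers hold the talk bar down (over 5.5 of 7 mm, over 1 N) through the last second; red key down (over 5.5 mm); call button (under 1.5 mm) and other keys (under 3.5 mm) up; station not lifted and, like the bystanders, within 20 mm of its place; handset in its cradle (30 mm) (all of step 4 and value of joint each of key_yellow, key_green, key_blue below 0.0035 m and distance of each of station, stopwatch, compass, shade_a, shade_b, dividers, rule, mug from where it was at the start of the episode below 0.02 m and height (world z) of station below 0.01 m and distance of handset from where it was at the start of the episode below 0.03 m); the arm keeps its last pose, push and grip.
It fails at once if a station key other than the red one is pressed (value of joint any of key_yellow, key_green, key_blue above 0.0035 m).
It fails at once if the call button or talk bar is pressed before the red key is down, or both at once ((value of joint key_red below 0.005 m and value of joint any of call, talk above 0.003 m) or value of joint each of call, talk above 0.003 m).
It fails at once if the station is lifted, tipped, shoved more than 20 mm or struck with more than 60 N ((height (world z) of station above 0.01 m or angle between station's own z axis and vertical above 0.1 rad) or distance of station from where it was at the start of the episode above 0.02 m or contact force between the fingers and station above 60 N).
It fails at once if the handset is lifted or pushed out of its cradle (distance of handset from where it was at the start of the episode above 0.03 m or z of handset in the frame of station above 0.052 m).
It fails at once if a bystander is pushed more than 20 mm, lifted or knocked over (distance of any of stopwatch, compass, shade_a, shade_b, dividers, rule, mug from where it was at the start of the episode above 0.02 m).
It also fails if it takes over 45 s, if anything falls off the work surface, if the arm or the gripper's body presses on something with over 40 N, if the wrist force passes 120 N, or if a joint passes its speed limit or range.

## Robot

A 6-joint arm with a two-finger parallel gripper is mounted at the origin on the work surface. World frame = base frame: x ahead of the robot, y to its left, z up, the work surface at z = 0. Lengths are in mm, angles in rad, forces in N, time in s.
With the tool pointing down it reaches from about 350 to 775 mm from the base axis. Payload 7.3 kg.
Tool frame: the origin (TCP) lies at the centre of the arm's flange, where the gripper is bolted on; the fingertips stand 178 mm ahead of it and the grasp point (between the pads) lies 159 mm ahead of it; z points along the fingers, y is the direction in which the jaws open and shut (so a half turn about z gives the same grasp; the last joint's range is limited). The gripper opens to 92 mm and grips with 3 to 60 N. Pads are 19 mm wide; open, the fingers measure 130 mm over their backs; the gripper's body (75 mm by 190 mm) begins 47 mm behind the grasp point.
Start: joints at [-0.146, 0.342, 1.524, -0, 1.275, -0.146], TCP at [525.003, 0.022, 404.741] pointing down, gripper open.
Joint ranges: [-2.53, 2.53], [-0.77, 2.02], [0.04, 2.7], [-1, 4.14], [0.28, 2.66], [-3.11, 3.11]. Speed limits (rad/s): [2.57, 2.57, 3.14, 3.14, 3.14, 3.14].

## Interface

Orientations are given as [roll, pitch, yaw] about the fixed x, y, z axes, in that order (R = Rz(yaw) Ry(pitch) Rx(roll)).
In Python, from plant import get_obs, capture, close_job gives the robot as it stands. The module is installed in compiled form; this text tells all that it offers.
- The arm moves only by the shell command python3 -m pendant 'ROWS'. ROWS is JSON, a list of rows, each a list of 3 entries, a list of its own where there are three numbers: the shift along the tool's x, y, z in m, then the turn, a rotation vector about the tool's x, y, z in rad, then the finger opening in m, from 0 to 0.0918. In form: [[[tx, ty, tz], [wx, wy, wz], fingers], ...]. A call has 1 to 10 rows; each row is the pose to reach, as a shift and turn from the pose commanded when the call began, along the tool's axes at that moment; what a row does not reach only later rows make up. A row lasts 1/12 s, in which the tool goes at most 41.7 mm and 7.16 degrees, less where a joint would pass 70% of its speed; a pose out of reach is approached as far as the arm can. A call with a gripper value outside its range is refused whole. The fingers move at their own pace and stop on an object; the grip force is fixed at half the most. Time passes only in rows, so rows that repeat a pose let the fingers close. It gives the time, the measured TCP pose, the force and the opening at its end, in the units of the state.
- get_obs(): the state, without advancing time (a new reading comes with each control period).
- capture(name): name is "scene" or "side" or "wrist"; returns a dict with "color" (384x512x3 uint8, red, green, blue), "mtx" (3x3 intrinsics, pixels), "rvec" (rotation vector, rad) and "tvec" (3), from world to camera coordinates, as OpenCV has them. Camera axes: x right, y down, z forward; pixel columns grow to the right and rows downward; lengths in mm; the calibration is good to about 2 mm. A picture is of the moment at which its call begins. There is no depth.
- close_job(): hands the job in, once; it reports no verdict.
The state is a dict: "time": time; "joint_positions": joint angles; "dq": joint speeds; "tau": joint torques, N m; "tool_pos": TCP position; "tcp_rot": TCP orientation; "contact_force": force on the tool from outside, world axes, zero at the start; "moment": the same for the moment, N m; "grip_width": finger opening in mm.
Only numpy, scipy, OpenCV 4.12 (cv2) and the standard library are available. Lean on these libraries where they do the work, as an engineer would, in place of code of your own. Each camera call takes 0.05 s, during which the arm holds its last target. There are 200 camera calls.

## Working session

There is one attempt and no reset: what is moved stays moved. The work goes in short steps, Python scripts to look and compute and a shell command to move; the robot and the scene stay as the last step left them, time stands still between calls to the robot, and variables do not carry over. Pictures are saved under pics/ and viewed, about 8 in all and at most 12, crops included, and the job is handed in when it is done.

```bash
mkdir -p pics
python3 - <<'E'
from plant import get_obs, capture
import cv2,numpy as np
o=get_obs();print({k:np.round(v,3) for k,v in o.items()})
for n in("scene","side","wrist"):
    c=capture(n);cv2.imwrite(f"pics/{n}0.png",c["color"][...,::-1]);np.savez(f"{n}0.npz",**c)
    R=cv2.Rodrigues(c["rvec"])[0];print(n,np.round(-R.T@np.ravel(c["tvec"])),np.round(R[2],2),c["mtx"][0,0])
a=[cv2.imread(f"pics/{n}0.png") for n in("scene","wrist")]
E
```

```text
{'time': np.float64(0.0), 'joint_positions': array([-0.146,  0.343,  1.525, -0.   ,  1.275, -0.146]), 'dq': array([-0.001,  0.001,  0.002, -0.001,  0.001, -0.002]), 'tau': array([ 1.0000e-03, -4.3125e+01, -2.4422e+01,  7.2000e-02,  5.6000e-02,
       -0.0000e+00]), 'tool_pos': array([5.24868e+02, 7.20000e-02, 4.04015e+02]), 'tcp_rot': array([-3.14 , -0.   ,  1.571]), 'contact_force': array([ 0.097, -0.382,  0.451]), 'moment': array([ 0.024, -0.009,  0.084]), 'grip_width': np.float64(92.201)}
scene [ 947. -513.  620.] [-0.46  0.62 -0.64] 395.06216346469125
side [445. 784. 627.] [ 0.14 -0.79 -0.6 ] 425.0897627157546
wrist [526.  67. 383.] [-0.   -0.25 -0.97] 280.63132683208164
```

View pics/scene0.png

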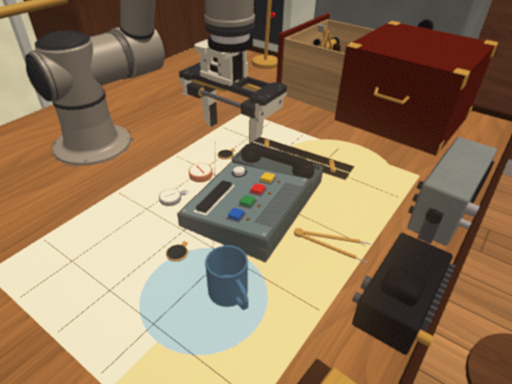

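View pics/wrist0.png

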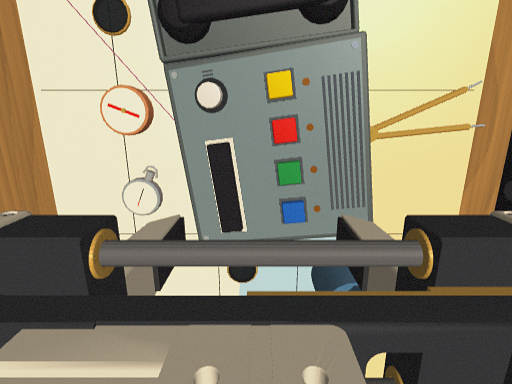

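The wrist picture shows call at about (210,95), yellow (280,85), red (285,130), green (289,172), blue (293,211) and talk (226,186). In the scene picture red is at about (258,189), call (239,171) and talk (213,197).

```bash
cat > h.py <<'E'
import cv2,numpy as np
def load(n): return dict(np.load(n+".npz"))
def ray(c,p):
    R=cv2.Rodrigues(c["rvec"])[0];t=np.ravel(c["tvec"])
    u=cv2.undistortPoints(np.array([[p]],float),c["mtx"],None).ravel()
    d=R.T@np.array([u[0],u[1],1]);return -R.T@t,d/np.linalg.norm(d)
def plane(c,p,z):
    o,d=ray(c,p);return o+d*(z-o[2])/d[2]
def tri(rs):
    A=sum(np.eye(3)-np.outer(d,d) for o,d in rs);b=sum((np.eye(3)-np.outer(d,d))@o for o,d in rs)
    X=np.linalg.solve(A,b);return X,[np.linalg.norm(np.cross(X-o,d)) for o,d in rs]
def blob(c,seed,lo,hi,r=35):
    m=cv2.inRange(cv2.cvtColor(c["color"],cv2.COLOR_RGB2HSV),np.array(lo),np.array(hi))
    k=np.zeros_like(m);cv2.circle(k,seed,r,255,-1);m&=k
    n,l,s,ce=cv2.connectedComponentsWithStats(m)
    if n<2:return None,0
    i=min(range(1,n),key=lambda i:np.hypot(*(ce[i]-seed))-0.1*s[i,4]);return ce[i],s[i,4]
E
python3 - <<'E'
from h import *
W,S=load("wrist0"),load("scene0")
col={"yellow":((20,140,120),(32,255,255)),"red":((0,160,100),(8,255,255)),"green":((50,120,60),(80,255,255)),"blue":((100,150,80),(125,255,255)),"call":((0,0,170),(179,60,255)),"talk":((0,0,0),(179,255,48))}
w=dict(yellow=(280,85),red=(285,130),green=(289,172),blue=(293,211),call=(210,95),talk=(226,186))
s=dict(yellow=(268,177),red=(258,189),green=(248,201),blue=(237,214),call=(239,171),talk=(213,197))
for k in w:
    r=60 if k=="talk" else 28
    a,na=blob(W,w[k],*col[k],r);b,nb=blob(S,s[k],*col[k],30 if k=="talk" else 10)
    print(k,a,na,b,nb,end=" ")
    if a is not None: print("plane70",plane(W,a,70).round(1),end=" ")
    if a is not None and b is not None: X,e=tri([ray(W,a),ray(S,b)]);print("tri",X.round(1),np.round(e,1),end="")
    print()
E
```

```text
yellow [279.265625  84.2875  ] 640 [267.38679245 177.20754717] 106 plane70 [544.9  99.2  70. ] tri [545.3  99.6  67.7] [0.3 0.3]
red [284.27419355 130.18996416] 558 [257.55339806 188.33980583] 103 plane70 [551.1  51.9  70. ] tri [551.6  52.   68.1] [0.3 0.3]
green [288.8201581  172.49011858] 506 [247.15957447 200.31914894] 94 plane70 [557.3   4.8  70. ] tri [557.9   4.7  68.4] [0.5 0.5]
blue [293.11827957 211.39784946] 465 [235.78640777 213.25242718] 103 plane70 [563.5 -41.9  70. ] tri [564.  -42.3  68.3] [0.3 0.3]
call [208.45824847  94.46843177] 491 [238.7826087  169.27536232] 69 plane70 [469.9  89.1  70. ] tri [468.9  89.8  62.7] [0.4 0.4]
talk [224.77900844 186.5564346 ] 1896 None 0 plane70 [483.9 -11.7  70. ]
```

Triangulation agrees with the given sizes: the keys are 47 mm apart and about 68 mm high, the front row is about 9 mm lower, and station yaw is about 0.13 rad. I'm moving above the red key and closing the fingers.

```bash
python3 -m pendant '[[[0.012,0.006,0.0],[0,0,0],0],[[0.026,0.013,0.015],[0,0,0],0],[[0.040,0.020,0.040],[0,0,0],0],[[0.052,0.0266,0.065],[0,0,0],0],[[0.052,0.0266,0.090],[0,0,0],0],[[0.052,0.0266,0.110],[0,0,0],0],[[0.052,0.0266,0.125],[0,0,0],0],[[0.052,0.0266,0.130],[0,0,0],0],[[0.052,0.0266,0.130],[0,0,0],0],[[0.052,0.0266,0.130],[0,0,0],0]]'
python3 - <<'E'
from plant import get_obs, capture
import cv2,numpy as np
o=get_obs();print(o["tool_pos"].round(1),o["grip_width"],o["contact_force"].round(1))
ims=[]
for n in("scene","wrist"):
    c=capture(n);np.savez(f"{n}1.npz",**c);im=c["color"][...,::-1]
    ims.append(cv2.resize(im[110:270,160:340] if n=="scene" else im,(400,356 if n=="scene" else 300)))
ims[1]=cv2.copyMakeBorder(ims[1],0,56,0,0,0)
cv2.imwrite("pics/a1.png",np.hstack(ims))
E
```

```text
time: 0.98
tool_pos: [552.0, 52.4, 275.2]
tcp_rot: [3.141, -0.0, 1.571]
contact_force: [0.5, -0.9, 0.5]
grip_width: 29.6
[552.   52.4 275.2] 29.642721997477214 [ 0.5 -0.9  0.5]
```

View pics/a1.png

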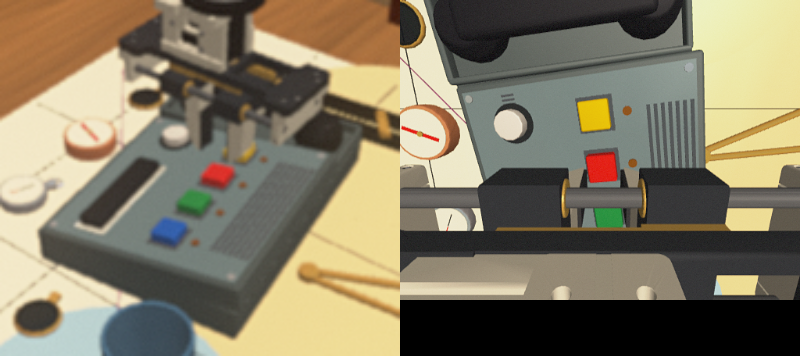

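The fingers are above red and still closing, and nothing is in the way. I'm descending.

```bash
python3 -m pendant '[[[0,0,0],[0,0,0],0],[[0,0,0],[0,0,0],0],[[0,0,0],[0,0,0],0],[[0,0,0],[0,0,0],0],[[0,0,0.008],[0,0,0],0],[[0,0,0.016],[0,0,0],0],[[0,0,0.022],[0,0,0],0],[[0,0,0.022],[0,0,0],0]]'
python3 -m pendant '[[[0,0,0.002],[0,0,0],0],[[0,0,0.004],[0,0,0],0],[[0,0,0.006],[0,0,0],0],[[0,0,0.006],[0,0,0],0]]'
python3 -m pendant '[[[0,0,0.0015],[0,0,0],0],[[0,0,0.003],[0,0,0],0],[[0,0,0.003],[0,0,0],0]]'
```

```text
time: 1.75
tool_pos: [551.1, 52.0, 250.8]
tcp_rot: [-3.138, -0.0, 1.571]
contact_force: [-0.3, 0.8, -0.2]
grip_width: 0.4
time: 2.08
tool_pos: [551.7, 52.0, 246.6]
tcp_rot: [3.141, -0.0, 1.571]
contact_force: [-0.3, -1.1, 0.4]
grip_width: 0.2
time: 2.33
tool_pos: [551.8, 52.0, 243.8]
tcp_rot: [3.141, -0.0, 1.571]
contact_force: [-0.0, 1.2, 1.3]
grip_width: 0.5
```

```bash
python3 -m pendant '[[[0,0,0.001],[0,0,0],0],[[0,0,0.002],[0,0,0],0],[[0,0,0.002],[0,0,0],0]]'
python3 -m pendant '[[[0,0,0.001],[0,0,0],0],[[0,0,0.002],[0,0,0],0],[[0,0,0.002],[0,0,0],0]]'
python3 -m pendant '[[[0,0,0.001],[0,0,0],0],[[0,0,0.001],[0,0,0],0]]'
```

```text
time: 2.58
tool_pos: [551.8, 52.1, 243.1]
tcp_rot: [3.14, 0.0, 1.571]
contact_force: [-1.9, -0.0, 12.1]
grip_width: 0.5
time: 2.83
tool_pos: [551.8, 52.1, 242.8]
tcp_rot: [3.139, 0.0, 1.571]
contact_force: [-7.3, 0.7, 24.8]
grip_width: 0.1
time: 3.0
tool_pos: [551.7, 52.1, 242.7]
tcp_rot: [3.138, 0.0, 1.571]
contact_force: [-10.1, -0.2, 32.5]
grip_width: 0.5
```

Force rises steeply now. I'm backing off to check whether the key is really down.

```bash
python3 -m pendant '[[[0,0,-0.004],[0,0,0],0],[[0,0,-0.012],[0,0,0],0],[[0,0,-0.025],[0,0,0],0],[[0,0,-0.040],[0,0,0],0],[[0,0,-0.050],[0,0,0],0],[[0,0,-0.050],[0,0,0],0]]'
python3 - <<'E'
from plant import get_obs, capture
from h import *
ims=[]
for n in("scene","wrist"):
    c=capture(n);np.savez(f"{n}2.npz",**c);im=c["color"][...,::-1]
    ims.append(cv2.resize(im[145:235,190:290] if n=="scene" else im[60:300,150:400],(400,370),interpolation=cv2.INTER_CUBIC))
cv2.imwrite("pics/a2.png",np.hstack(ims))
S0,S=load("scene0"),load("scene2")
for k,p,l,h in(("red",(258,189),(0,160,100),(8,255,255)),("green",(248,201),(50,120,60),(80,255,255)),("blue",(237,214),(100,150,80),(125,255,255))):
    print(k,blob(S0,p,l,h,10),blob(S,p,l,h,10))
E
```

```text
time: 3.5
tool_pos: [552.2, 52.0, 290.7]
tcp_rot: [3.138, 0.0, 1.571]
contact_force: [0.1, -0.4, 0.0]
grip_width: 0.7
red (array([257.55339806, 188.33980583]), np.int32(103)) (array([257.7027027 , 189.81081081]), np.int32(74))
green (array([247.15957447, 200.31914894]), np.int32(94)) (array([247.05263158, 200.33684211]), np.int32(95))
blue (array([235.78640777, 213.25242718]), np.int32(103)) (array([235.71568627, 213.25490196]), np.int32(102))
```

View pics/a2.png

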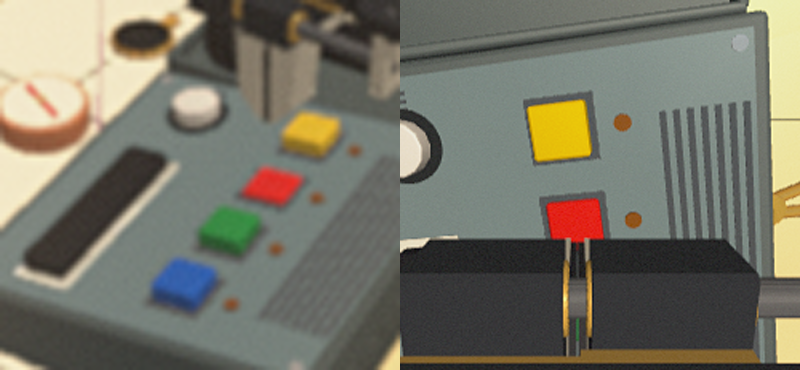

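The red key's top sank by about 6–7 mm (scene centroid 188.3→189.8, side faces shrunk) against a hard stop at 32 N. Green and blue did not change. Next I move above the call button.

```bash
python3 -m pendant '[[[0.010,-0.020,0],[0,0,0],0],[[0.020,-0.045,0],[0,0,0],0],[[0.030,-0.067,0],[0,0,0],0],[[0.0375,-0.082,0.005],[0,0,0],0],[[0.0375,-0.082,0.020],[0,0,0],0],[[0.0375,-0.082,0.034],[0,0,0],0],[[0.0375,-0.082,0.041],[0,0,0],0],[[0.0375,-0.082,0.041],[0,0,0],0],[[0.0375,-0.082,0.041],[0,0,0],0]]'
python3 - <<'E'
from plant import capture
from h import *
ims=[]
for n in("scene","side"):
    c=capture(n);np.savez(f"{n}3.npz",**c);im=c["color"][...,::-1]
    T=np.array([469.5,89.5,65.]);p=cv2.projectPoints(T,c["rvec"],c["tvec"],c["mtx"],None)[0].ravel().astype(int)
    ims.append(cv2.resize(im[p[1]-45:p[1]+45,p[0]-50:p[0]+50],(400,360),interpolation=cv2.INTER_CUBIC))
cv2.imwrite("pics/a3.png",np.hstack(ims))
E
```

```text
time: 4.35
tool_pos: [469.6, 89.4, 247.2]
tcp_rot: [-3.14, 0.0, 1.571]
contact_force: [0.1, 0.0, 1.0]
grip_width: 0.7
```

View pics/a3.png

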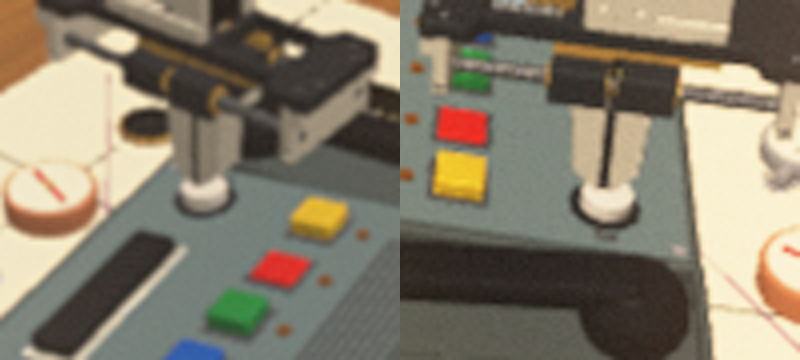

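Both views show the fingers centred just above the white button, and the red key sits lower than the yellow one. I'm pressing in small steps.

```bash
python3 -m pendant '[[[0,0,0.003],[0,0,0],0],[[0,0,0.006],[0,0,0],0],[[0,0,0.009],[0,0,0],0],[[0,0,0.009],[0,0,0],0]]'
python3 -m pendant '[[[0,0,0.0015],[0,0,0],0],[[0,0,0.003],[0,0,0],0],[[0,0,0.003],[0,0,0],0]]'
python3 -m pendant '[[[0,0,0.001],[0,0,0],0],[[0,0,0.0015],[0,0,0],0],[[0,0,0.0015],[0,0,0],0]]'
```

```text
time: 4.78
tool_pos: [469.8, 89.5, 238.5]
tcp_rot: [3.141, 0.0, 1.571]
contact_force: [0.9, -0.1, 2.1]
grip_width: 0.6
time: 5.03
tool_pos: [469.9, 89.5, 235.8]
tcp_rot: [3.14, -0.0, 1.571]
contact_force: [1.5, 0.2, 2.7]
grip_width: 0.3
time: 5.28
tool_pos: [469.9, 89.5, 234.4]
tcp_rot: [3.141, -0.0, 1.571]
contact_force: [1.6, 0.4, 4.4]
grip_width: 0.4
```

```bash
python3 -m pendant '[[[0,0,0.001],[0,0,0],0],[[0,0,0.0015],[0,0,0],0],[[0,0,0.0015],[0,0,0],0]]'
python3 -m pendant '[[[0,0,0.001],[0,0,0],0],[[0,0,0.0015],[0,0,0],0],[[0,0,0.0015],[0,0,0],0]]'
```

```text
time: 5.53
tool_pos: [469.9, 89.5, 233.7]
tcp_rot: [3.14, -0.0, 1.571]
contact_force: [-1.4, 0.2, 12.2]
grip_width: 0.7
time: 5.78
tool_pos: [469.8, 89.6, 233.3]
tcp_rot: [3.139, 0.0, 1.571]
contact_force: [-4.2, -1.3, 25.2]
grip_width: 0.6
```

The button is at its stop at 25 N. I'm releasing it and moving over the talk bar.

```bash
python3 -m pendant '[[[0,0,-0.005],[0,0,0],0],[[0,0,-0.015],[0,0,0],0],[[0,0,-0.025],[0,0,0],0],[[0,0,-0.030],[0,0,0],0],[[-0.015,0.002,-0.030],[0,0,0],0],[[-0.040,0.005,-0.030],[0,0,0],0],[[-0.065,0.008,-0.030],[0,0,0],0],[[-0.088,0.011,-0.030],[0,0,0],0],[[-0.1025,0.0125,-0.025],[0,0,0],0],[[-0.1025,0.0125,-0.018],[0,0,0],0]]'
python3 - <<'E'
from plant import capture
from h import *
ims=[]
for n in("scene","side"):
    c=capture(n);im=c["color"][...,::-1]
    T=np.array([485,25,65.]);p=cv2.projectPoints(T,c["rvec"],c["tvec"],c["mtx"],None)[0].ravel().astype(int)
    ims.append(cv2.resize(im[p[1]-45:p[1]+45,p[0]-50:p[0]+50],(400,360),interpolation=cv2.INTER_CUBIC))
cv2.imwrite("pics/a4.png",np.hstack(ims))
E
```

```text
time: 6.62
tool_pos: [482.3, -15.2, 249.0]
tcp_rot: [3.141, 0.001, 1.568]
contact_force: [-0.4, 0.4, 0.1]
grip_width: 0.8
```

View pics/a4.png

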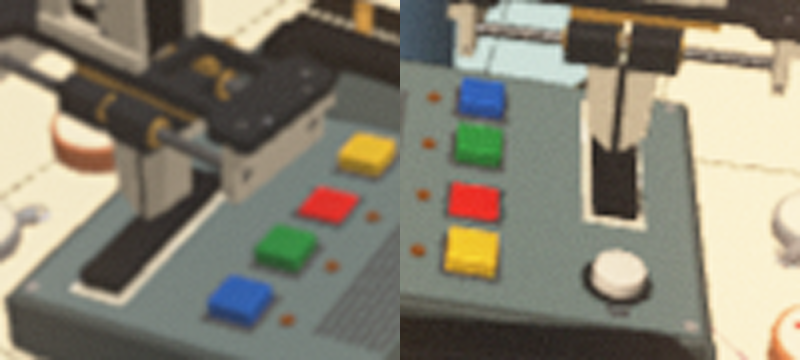

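The call button has sprung back up, red is down, and the fingers are over the middle of the bar. I'm pressing it.

```bash
python3 -m pendant '[[[0,0,0],[0,0,0],0],[[0,0,0.004],[0,0,0],0],[[0,0,0.008],[0,0,0],0],[[0,0,0.011],[0,0,0],0],[[0,0,0.013],[0,0,0],0],[[0,0,0.014],[0,0,0],0],[[0,0,0.015],[0,0,0],0],[[0,0,0.015],[0,0,0],0]]'
python3 -m pendant '[[[0,0,0.001],[0,0,0],0],[[0,0,0.0015],[0,0,0],0],[[0,0,0.0015],[0,0,0],0]]'
```

```text
time: 7.38
tool_pos: [482.2, -12.8, 234.3]
tcp_rot: [3.141, -0.0, 1.571]
contact_force: [-0.4, 0.8, 3.8]
grip_width: 0.4
time: 7.63
tool_pos: [482.3, -12.9, 233.6]
tcp_rot: [3.14, -0.0, 1.571]
contact_force: [-1.7, 3.4, 10.6]
grip_width: 0.2
```

```bash
python3 -m pendant '[[[0,0,0.001],[0,0,0],0],[[0,0,0.001],[0,0,0],0],[[0,0,0.001],[0,0,0],0],[[0,0,0.001],[0,0,0],0],[[0,0,0.001],[0,0,0],0]]'
python3 - <<'E'
from plant import capture
from h import *
ims=[]
for n in("scene","side"):
    c=capture(n);im=c["color"][...,::-1]
    T=np.array([485,25,65.]);p=cv2.projectPoints(T,c["rvec"],c["tvec"],c["mtx"],None)[0].ravel().astype(int)
    ims.append(cv2.resize(im[p[1]-67:p[1]+67,p[0]-75:p[0]+75],(400,360),interpolation=cv2.INTER_CUBIC))
cv2.imwrite("pics/a5.png",np.hstack(ims))
E
```

```text
time: 8.05
tool_pos: [482.2, -12.8, 233.3]
tcp_rot: [3.14, 0.0, 1.571]
contact_force: [-4.0, 3.3, 17.7]
grip_width: 0.5
```

View pics/a5.png

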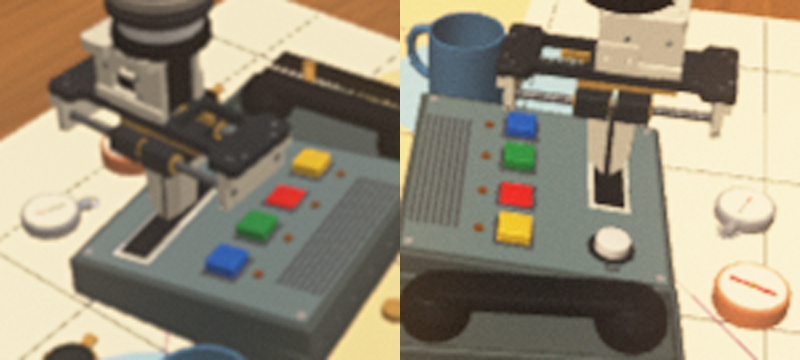

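The talk bar is sunk to its stop at 18 N. The call button is up, red is down, the other keys are up, and the handset and bystanders are in place. I'm handing in.

```bash
python3 -c "
from plant import close_job;print(close_job())"
```

```text
the job is handed in; nothing more can be done
None
```

I carried out the call and handed the job in at about 8 s on the robot's clock, with the closed fingers still holding the talk bar down. `close_job` gives no verdict, so success rests on my own checks.

| Step | Force at the stop | What the pictures showed |
|---|---|---|
| Red key pressed | about 32 N | top sank by an estimated 6–7 mm and stayed down |
| Call button pressed and released | about 25 N | sprung back up |
| Talk bar pressed and held | about 18 N | sunk to its stop at hand-in |

- **Last picture:** red was down, the call button and the yellow, green and blue keys were up, and the handset was in its cradle. I saw no shift in the station or in the bystanders in view. I judged this by eye and did not measure positions again.
- **Disagreements:** the fingers met the red key's stop about 2 mm higher than the camera heights predicted. That is within the calibration error, and the picture confirmed the key was down. I also saw no clear 2.5–3 N plateau while it moved, because force readings scatter by about 1 N.

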